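# Lock a block in the lever-arch work holder

## Task

Lock the larger of the two wooden blocks into the lever-arch holder: squeeze the two side tabs of its lever, lift the lever until the arches spring fully open, lay the block flat and square across the two ribs, midway between the posts and the arch shaft, with its end butted against the end stop, and let go of it. Then press the lever down until it is fully home and both tabs click out under their catches, with the arches shut over the block, and leave the small block, the low tin, the spanner and the square stick beside it where they are.

Things in the scene. Friction and masses are not known exactly. Their poses are not given: they have to be found in the camera images.
- holder: Lever-arch work holder, fixed: plywood board 182 x 186 x 12 mm with steel parts. Origin on the table under the middle of the block's seat; x points away from the robot at yaw 0, y left, z up. The board spans x -86 to 96, y -126 to 60 mm. Lever on the right (y -85), arches across the seat. Catch brackets stand under the tabs at x -76 to -54, y -118 to -52, tops at z 42.
- seat (a point): Middle of the seat, at the top of two wooden ribs (z 22 mm; each 66 mm along x, 12 mm wide, at y -32 and +32). The work block's origin must lie here, its length along y, end on the +y stop. Axes as the holder's. Two short posts (9 mm thick, tops at z 34) stand 43 mm to -x of it, at y -32 and +32; between them is room for a finger.
- stop_face (a point): Middle of the end stop's face, which looks to the holder's -y: a rigid steel plate 60 mm along x, 8 mm thick, from the board up to z 48 mm. 42.5 mm to +y of the seat's middle.
- shaft (a point): Middle of the shaft (along the holder's y, at x 52, z 32 mm) on which the two round-bar arches hinge (bars 8 mm thick, at y -32 and +32). Shut, they bridge the seat and come down on the posts, tops at z 59; open, they lean back over the far side, out to about x 135, z 115, clear of the seat.
- pivot (a point): Pivot of the lever (axis along the holder's y) at x 30, y -85, z 62 mm in the holder. Level, the lever points from here to the holder's -x, 128 mm long, 22 mm wide, 7 mm thick. Under it is a steel gear case, x 7 to 73, y -105 to -65, top at z 38; cheeks and a spring strut behind it up to z 78.
- lever (a joint): Lever angle, rad: 0 level and home, 1.0 fully up. A spring resists the first half of the stroke either way (6 N at the tabs) and past 0.5 drives the rest, damped. Both tabs must be squeezed to lift it from 0. Coming down it stops near 0.13, hooks resting on sloped catches; pressing the tip pad with about 8 N more snaps it home to 0 and the tabs click out.
- arches (a joint): Angle of the two arches, rad: 2.2 times the lever's; 0 shut, 2.2 open.
- tab_left (a joint): Travel of the tab on the lever's +y side, m: 0 sprung out, 0.005 fully squeezed in; free of its catch beyond 0.0035. Takes 4 N to start and 7.5 N to press fully.
- tab_right (a joint): The same for the tab on the lever's -y side.
- tabs (a point): Point midway between the two tabs, on the lever 95 mm from its pivot; moves with it. Tabs: ribbed black pads 26 mm long along the lever, 26 mm high (12 mm below to 14 mm above this point when level), outer faces 48 mm apart, 38 mm squeezed. x along the lever towards the pivot, y across it.
- lever_tip (a point): Middle of the top of the black press pad at the lever's tip, 117 mm from the pivot along the lever and 7 mm above its centre line; pad 22 mm along the lever, 40 mm wide, 8 mm thick, flush with the lever tip.
- work_block: The larger plain wooden block, 50 (x) x 85 (y) x 20 (z) mm, 40 to 75 g, lying flat on the table; origin at the centre of its underside. Grasp across its 50 mm width.
- small_block: Smaller wooden block, 40 x 60 x 20 mm, lying flat; a bystander. Origin at the centre of its underside.
- tin: Low round tin, 68 mm across, 26 mm high; a bystander. Origin at the centre of its underside.
- spanner: Combination spanner, 32 x 135 x 9 mm, lying along its y; a bystander. Origin at the centre of its underside.
- dowel: Square wooden stick, 16 x 120 x 16 mm, lying along its y; a bystander. Origin at the centre of its underside.
Not all that is in view belongs to the job. Leave any red look-alike of the work_block alone.

How it is judged:
By the outcome, as a careful person would: the job done as asked, in the order asked, and still so for the second after the job is handed in, with the robot touching nothing.
It also fails if it takes over 72 s, if anything falls off the work surface, if the arm or the gripper's body presses on something with over 40 N, if the wrist force passes 120 N, or if a joint passes its speed limit or range.

## Robot

A 7-joint arm with a two-finger parallel gripper is mounted at the origin on a cart in front of the work surface, level with it; the furniture and walls round the work are solid. World frame = base frame: x ahead of the robot, y to its left, z up, the work surface at z = 0. Lengths are in m, angles in rad, forces in N, time in s.
With the tool pointing down it reaches from about 0.35 to 0.9 m from the base axis. Payload 8.1 kg.
Tool frame: the origin (TCP) lies at the very end of the fingers, on their centre line; the grasp point (between the pads) lies 19 mm behind it; z points along the fingers, y is the line along which they close (so a half turn about z gives the same grasp; the last joint's range is limited). The gripper opens to 85 mm and grips with 20 to 120 N. Pads are 22 mm wide; open, the fingers measure 114 mm over their backs; the gripper's body (76 mm by 85 mm) begins 54 mm behind the grasp point. The pads swing forward as they close: fully open they stand 13 mm farther back than shut.
Start: joints at [-1.397, 0.434, 0.025, 1.573, -0.012, 1.134, -0.075], TCP at [0.171, 0.601, 0.231] pointing down, gripper open.
Joint ranges: [-2.62, 2.62], [-0.44, 2.09], [-1.27, 1.32], [0.08, 2.57], [-1.32, 4.46], [0.12, 2], [-2.74, 2.74]. Speed limits (rad/s): [2.22, 2.22, 3.01, 3.01, 3.14, 3.14, 3.14].

## Interface

Orientations are given as a rotation vector (axis times angle).
In Python, from bench import arm, vision gives the robot as it stands. The module is installed in compiled form; this text tells all that it offers.
- The arm moves only by the tool apply_moves, never from a script. Its argument "series" is a list of rows, each a list of 7 numbers: the opening, from 0 (shut) to 1 (fully open), then the shift along the tool's x, y, z in units of 800 mm (1.0 is 800 mm), then the turn, a rotation vector about the tool's x, y, z in units of 30 degrees (1.0 is 30 degrees). A call has 1 to 20 rows; each row is the pose to reach, as a shift and turn from the pose commanded when the call began, along the tool's axes at that moment; what a row does not reach only later rows make up. A row lasts 1/10 s, in which the tool goes at most 50 mm and 8.59 degrees, less where a joint would pass 70% of its speed; a pose out of reach is approached as far as the arm can. A call with a number of a shift or a turn outside -1 to 1 is refused whole. A call with a gripper value outside its range is refused whole. The fingers move at their own pace and stop on an object; "newtons" is the grip in N (left out, the last holds). Time passes only in rows, so rows that repeat a pose let the fingers close. It gives the time, the measured TCP pose, the force, the opening and the grip force at its end, in the units of the state.
- arm.get_state(): the state, without advancing time (a new reading comes with each control period).
- vision.capture(name): name is "side" or "top"; returns (picture, depth): 480x640x3 uint8, red, green, blue; 480x640 float32, m along the optical axis (not along the pixel's ray), 0 where there is no reading.
- vision.camera_info(name): a dict with "vertical_fov" (degrees; the focal length in pixels is half the picture's height over the tangent of half this angle, whatever the lens; pixels are square), "cx", "cy" (the principal point, pixels), "distortion" ([k1, k2, p1, p2, k3] as OpenCV has them; the pictures are not rectified), "extrinsics" (4x4, takes a point from camera to world coordinates). Camera axes: x right, y down, z forward; pixel columns grow to the right and rows downward; lengths in m; the calibration is good to about 2 mm. A picture is of the moment at which its call begins. camera_info takes no time and is no camera call.
- arm.finish_job(): hands the job in; it is judged then, once.
The state is a dict: "time": time; "qpos": joint angles; "qd": joint speeds; "joint_efforts": joint torques, N m; "ee_pos": TCP position; "ee_rot": TCP orientation; "force": force on the tool from outside, world axes, zero at the start; "ft_torque": the same for the moment, N m; "finger_gap": finger opening in m; "finger_force": force on a finger pad.
Only numpy, scipy, OpenCV 4.12 (cv2) and the standard library are available. Lean on these libraries where they do the work, as an engineer would, in place of code of your own. Each camera call takes 0.05 s, during which the arm holds its last target. There are 200 camera calls.

## Working session

There is one attempt and no reset: what is moved stays moved. The work goes in short steps, Python scripts to look and compute and a tool call to move; the robot and the scene stay as the last step left them, time stands still between calls to the robot, and variables do not carry over. Pictures are saved under pics/ and viewed, at most 10 in all, crops included, and the job is handed in when it is done.

Besides the shell and the picture viewer there is one more tool, called after "Emit:" by a JSON object that holds its "name" and its "arguments", one argument or row to a line. apply_moves: Moves the arm, as the interface text tells. Its arguments: {"type":"object","properties":{"series":{"type":"array"},"newtons":{"type":"number"}},"required":["series"]}

```bash
mkdir -p pics; cat > h.py <<'E'
from bench import arm, vision
import numpy as np, cv2
from scipy.spatial.transform import Rotation as R
def cap(n):
    p,d=vision.capture(n); return p,d
def K(n):
    i=vision.camera_info(n); f=240/np.tan(np.radians(i['vertical_fov'])/2)
    return np.array([[f,0,i['cx']],[0,f,i['cy']],[0,0,1.]]),np.array(i['distortion'],float),np.array(i['extrinsics'])
def cloud(n,d):
    k,D,T=K(n); v,u=np.mgrid[0:480,0:640]
    q=cv2.undistortPoints(np.stack([u,v],-1).reshape(-1,1,2).astype(float),k,D).reshape(480,640,2)
    P=np.dstack([q*d[...,None],d])
    W=P@T[:3,:3].T+T[:3,3]; W[d==0]=np.nan
    return W
def proj(n,P):
    k,D,T=K(n); Ti=np.linalg.inv(T)
    return cv2.projectPoints(np.atleast_2d(P)@Ti[:3,:3].T+Ti[:3,3],np.zeros(3),np.zeros(3),k,D)[0].reshape(-1,2)
def save(n,p): cv2.imwrite('pics/'+n+'.png',p[...,::-1])
E
python3 - <<'E'
from h import *
s=arm.get_state(); print({k:np.round(v,3) for k,v in s.items()})
for n in('top','side'):
    p,d=cap(n); save(n+'0',p); np.savez(n+'0.npz',p=p,d=d); k,D,T=K(n); print(n,k[0,0],D,np.round(T,3))
E
```

```text
{'time': np.float64(0.0), 'qpos': array([-1.397,  0.435,  0.025,  1.574, -0.012,  1.134, -0.075]), 'qd': array([ 0.001,  0.   , -0.001, -0.001, -0.001, -0.   , -0.001]), 'joint_efforts': array([ 1.0000e-03, -6.7050e+01,  1.0260e+00, -3.1619e+01,  1.6000e-02,
        1.3000e-02,  0.0000e+00]), 'ee_pos': array([0.171, 0.601, 0.231]), 'ee_rot': array([-4.330e-01, -3.111e+00,  2.000e-03]), 'force': array([-0.218,  0.581,  1.273]), 'ft_torque': array([0.017, 0.054, 0.012]), 'finger_force': np.float64(0.0), 'finger_gap': np.float64(0.085)}
top 530.1779941510312 [-0.0771469  0.         0.         0.         0.       ] [[-0.02  -0.993  0.116  0.41 ]
 [-1.     0.021  0.013 -0.401]
 [-0.015 -0.116 -0.993  1.147]
 [ 0.     0.     0.     1.   ]]
side 446.3936889072507 [-0.04413445  0.          0.          0.          0.        ] [[-0.986 -0.063  0.154  0.364]
 [-0.165  0.505 -0.847  0.439]
 [-0.024 -0.861 -0.509  0.587]
 [ 0.     0.     0.     1.   ]]
```

View pics/top0.png

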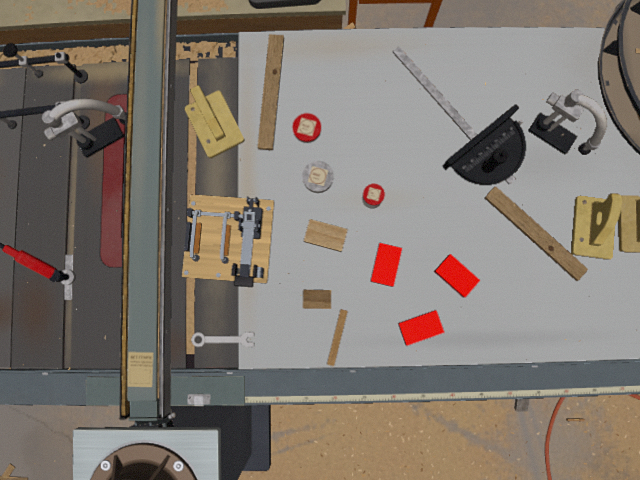

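View pics/side0.png

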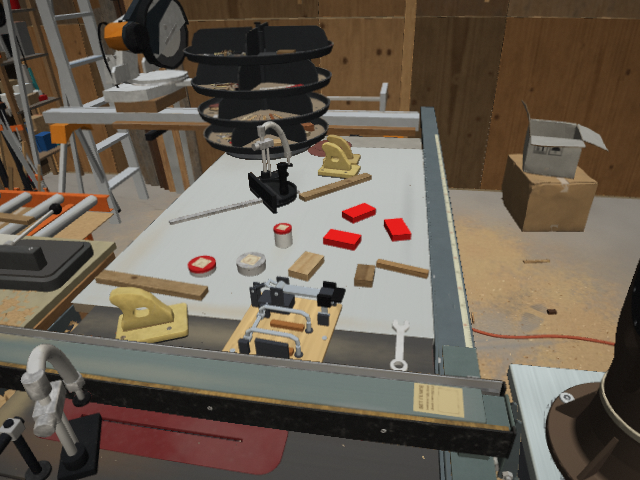

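Top view: two plain wooden blocks, one at (326,235) and one at (317,299). There are red look-alikes at (386,265), (457,276) and (421,327). The wooden block at (326,235) is the larger, so it should be the work_block. The holder is at (230,240), with its lever pointing down-image to the pad at (243,281). I'll measure both and check with an enlarged crop.

```bash
python3 - <<'E'
from h import *
z=np.load('top0.npz'); p,d=z['p'],z['d']; W=cloud('top',d)
print('table z', np.nanmedian(W[200:230,430:440,2]), np.nanmedian(W[300:340,285:300,2]))
c=cv2.resize(p[170:350,170:370],(800,720))[:600*1]; c=cv2.resize(p[175:325,170:370],(800,600),interpolation=cv2.INTER_CUBIC); save('crop',c)
for nm,(u0,v0,u1,v1) in dict(big=(295,208,358,262),small=(295,280,340,318),stick=(322,300,355,372),tin=(296,155,338,200)).items():
    w=W[v0:v1,u0:u1].reshape(-1,3); m=(w[:,2]>.010)&(w[:,2]<.06); 
    q=w[m]; r=cv2.minAreaRect((q[:,:2]*1000).astype(np.float32)); print(nm,m.sum(),np.round(r[0],1),np.round(r[1],1),r[2], np.median(q[:,2]))
# fence
for v in (150,250,330): print('fence',np.round(W[v,115:200:10],3).tolist())
# holder board
b=W[175:300,165:285].reshape(-1,3); m=(abs(b[:,2]-.012)<.005); 
q=b[m]; r=cv2.minAreaRect((q[:,:2]*1000).astype(np.float32)); print('board',np.round(r[0],1),np.round(r[1],1),r[2]); print(np.round(cv2.boxPoints(r)))
# lever
for (u,v) in [(247,215),(247,235),(246,250),(244,270),(243,282),(192,240),(258,205)]: print(u,v,np.round(W[v,u],4))
E
```

```text
table z 0.0010524757599388312 0.0013023660058015807
big 933 [ 559.8 -394.8] [85.3 50.6] 73.73088073730469 0.021161203913561355
small 550 [ 419.9 -385.8] [87.8 50.9] 74.52184295654297 0.02124230230012636
stick 514 [ 353.6 -414.6] [137.7  50.1] 4.0540547370910645 0.017786828147710154
tin 784 [ 687.6 -380.8] [65.  67.1] 88.6736831665039 0.02656746896011808
fence [[0.767, 0.078, -0.001], [0.747, 0.029, 0.062], [0.747, 0.009, 0.058], [0.745, -0.015, 0.062], [0.746, -0.035, 0.058], [0.745, -0.057, 0.057], [0.762, -0.062, 0.002], [0.761, -0.085, 0.0], [0.762, -0.107, -0.003]]
fence [[0.539, 0.07, -0.0], [0.532, 0.025, 0.057], [0.531, 0.002, 0.061], [0.531, -0.019, 0.059], [0.53, -0.04, 0.059], [0.53, -0.06, 0.056], [0.536, -0.066, 0.001], [0.534, -0.092, 0.016], [0.532, -0.115, 0.022]]
fence [[0.363, 0.066, 0.001], [0.365, 0.021, 0.06], [0.365, 0.001, 0.057], [0.365, -0.022, 0.061], [0.365, -0.041, 0.056], [0.364, -0.059, 0.047], [0.362, -0.068, 0.003], [0.361, -0.088, -0.004], [0.361, -0.111, 0.002]]
board [ 563.3 -179.6] [249.1 272.6] 89.26854705810547
[[ 425. -302.]
 [ 698. -306.]
 [ 701.  -57.]
 [ 429.  -53.]]
247 215 [ 0.5976 -0.2355  0.07  ]
247 235 [ 0.5564 -0.2349  0.0669]
246 250 [ 0.5254 -0.2327  0.0667]
244 270 [ 0.4838 -0.2294  0.073 ]
243 282 [ 0.4597 -0.2266  0.0685]
192 240 [ 0.5487 -0.1199  0.065 ]
258 205 [ 0.6246 -0.254   0.0366]
```

View pics/crop.png

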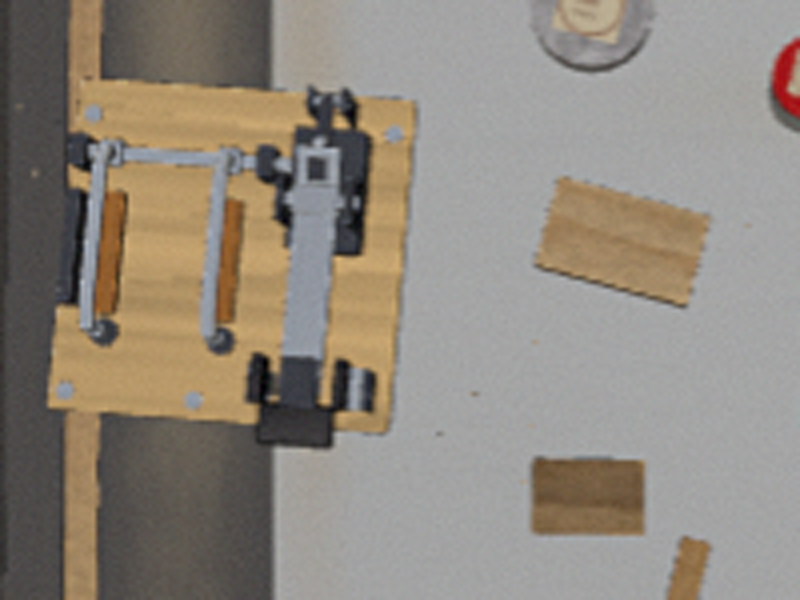

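Crop: the larger plain block is centred at about (326,236) and measures 85×50 mm, z 21, so it's the work block. The smaller dark one is at (317,299). Holder board corners read at full-image pixels (189.5,195), (274,200), (267,283), (182.5,277). Next I fit the holder pose.

```bash
cat >> h.py <<'E'
def ray(n,uv,z):
    k,D,T=K(n); q=cv2.undistortPoints(np.array(uv,float).reshape(-1,1,2),k,D).reshape(-1,2)
    r=np.c_[q,np.ones(len(q))]@T[:3,:3].T; c=T[:3,3]; return c+r*((z-c[2])/r[:,2])[:,None]
def fit2(A,B):
    a,b=A-A.mean(0),B-B.mean(0); th=np.arctan2((a[:,0]*b[:,1]-a[:,1]*b[:,0]).sum(),(a*b).sum())
    c,s=np.cos(th),np.sin(th); t=B.mean(0)-np.array([[c,-s],[s,c]])@A.mean(0); return th,t
def down(yaw,tilt=0,ylev=None):  # tool y at world yaw (+90deg from 'yaw'), tool x = -yaw dir; tilt leans body to +yaw dir
    c,s=np.cos(yaw),np.sin(yaw); M=np.array([[-c,-s,0],[-s,c,0],[0,0,-1.]]).T if 0 else np.column_stack([[-c,-s,0],[-s,c,0],[0,0,-1]])
    return R.from_rotvec(tilt*np.array([-s,c,0]))*R.from_matrix(M)
def go(p,Rt,s=None):
    s=s or arm.get_state(); R0=R.from_rotvec(s['ee_rot'])
    sh=R0.inv().apply(np.array(p)-s['ee_pos'])/.8; tr=(R0.inv()*Rt).as_rotvec()/np.radians(30)
    print('shift',np.round(sh,4).tolist(),'turn',np.round(tr,3).tolist())
E
python3 - <<'E'
from h import *
z=np.load('top0.npz'); p,d=z['p'],z['d']; W=cloud('top',d)
B=ray('top',[(189.5,195),(274,200),(267,283.2),(182.5,277)],.012)[:,:2]
A=np.array([(96,60),(96,-126),(-86,-126),(-86,60)])/1e3
th,t=fit2(A,B); c,s=np.cos(th),np.sin(th); M=np.array([[c,-s],[s,c]])
print('holder',th,t,'resid mm',np.round((A@M.T+t-B)*1e3,1).tolist())
np.save('hold.npy',[*t,th])
for nm,h in dict(tip=(-.087,-.085,.069),piv=(.03,-.085,.062),postL=(-.043,.032,.034),tabs=(-.065,-.085,.066)).items():
    w=[*(M@h[:2]+t),h[2]]; print(nm,np.round(w,4),proj('top',w),proj('side',w))
w=W[208:262,295:358].reshape(-1,3); q=w[w[:,2]>.012]; r=cv2.minAreaRect((q[:,:2]*1000).astype(np.float32)); print(r,q[:,:2].mean(0),cv2.boxPoints(r).round(1).tolist())
s=arm.get_state(); print(R.from_rotvec(s['ee_rot']).as_matrix().round(3))
tab=np.r_[M@[-.065,-.085]+t,.2]; go(tab,down(th))
E
```

```text
holder -0.08588823732344474 [ 0.55514644 -0.15177237] resid mm [[0.5, -0.7], [0.4, 0.3], [-0.1, -0.8], [-0.9, 1.3]]
tip [ 0.4612 -0.229   0.069 ] [[244.14583666 281.22952786]] [[338.48479305 292.08328043]]
piv [ 0.5777 -0.239   0.062 ] [[249.30516914 225.06704413]] [[280.28438555 286.94079536]]
postL [ 0.515  -0.1162  0.034 ] [[193.89465563 257.55639137]] [[298.98758032 344.9067724 ]]
tabs [ 0.4831 -0.2309  0.066 ] [[245.24906469 270.56953013]] [[327.24338076 291.8004511 ]]
((559.8455200195312, -394.8253173828125), (85.27640533447266, 50.59657669067383), 73.73088073730469) [ 0.55927122 -0.39486078] [[523.5999755859375, -428.70001220703125], [572.2000122070312, -442.79998779296875], [596.0999755859375, -361.0], [547.5, -346.79998779296875]]
[[-0.962  0.273 -0.   ]
 [ 0.273  0.962 -0.001]
 [-0.    -0.001 -1.   ]]
shift [-0.6597, -0.8933, 0.0396] turn [-0.003, 0.0, -0.365]
```

Emit:
{"name": "apply_moves", "arguments": {
  "series": [
    [0.72,-0.66,-0.893,-0.03,0,0,-0.36],
    [0.72,-0.66,-0.893,-0.03,0,0,-0.36],
    [0.72,-0.66,-0.893,-0.03,0,0,-0.36],
    [0.72,-0.66,-0.893,-0.03,0,0,-0.36],
    [0.72,-0.66,-0.893,-0.03,0,0,-0.36],
    [0.72,-0.66,-0.893,-0.03,0,0,-0.36],
    [0.72,-0.66,-0.893,-0.03,0,0,-0.36],
    [0.72,-0.66,-0.893,-0.03,0,0,-0.36],
    [0.72,-0.66,-0.893,-0.03,0,0,-0.36],
    [0.72,-0.66,-0.893,-0.03,0,0,-0.36],
    [0.72,-0.66,-0.893,-0.03,0,0,-0.36],
    [0.72,-0.66,-0.893,-0.03,0,0,-0.36],
    [0.72,-0.66,-0.893,-0.03,0,0,-0.36],
    [0.72,-0.66,-0.893,-0.03,0,0,-0.36],
    [0.72,-0.66,-0.893,-0.03,0,0,-0.36],
    [0.72,-0.66,-0.893,-0.03,0,0,-0.36],
    [0.72,-0.66,-0.893,-0.03,0,0,-0.36],
    [0.72,-0.66,-0.893,-0.03,0,0,-0.36],
    [0.72,-0.66,-0.893,-0.03,0,0,-0.36],
    [0.72,-0.66,-0.893,-0.03,0,0,-0.36]
  ],
  "newtons": 30
}}

```text
time: 2.1
ee_pos: [0.483, -0.2311, 0.2547]
ee_rot: [-0.142, -3.137, 0.0]
force: [-0.6, -0.2, -0.0]
finger_gap: 0.0613
finger_force: 0.0
```

Emit:
{"name": "apply_moves", "arguments": {
  "series": [
    [0.7,0,0,0.06,0,0,0],
    [0.7,0,0,0.12,0,0,0],
    [0.7,0,0,0.17,0,0,0],
    [0.7,0,0,0.2,0,0,0],
    [0.7,0,0,0.22,0,0,0],
    [0.7,0,0,0.24,0,0,0],
    [0.7,0,0,0.25,0,0,0],
    [0.7,0,0,0.26,0,0,0],
    [0.7,0,0,0.26,0,0,0]
  ]
}}

```text
time: 3.0
ee_pos: [0.4832, -0.2294, 0.0469]
ee_rot: [-0.137, -3.138, -0.001]
force: [-0.2, -0.2, 0.9]
finger_gap: 0.0598
finger_force: 0.0
```

```bash
python3 - <<'E'
from h import *
s=arm.get_state(); print(s['qpos'].round(3),s['force'],s['ee_pos'])
p,d=cap('side'); q,_=cap('top'); a=cv2.resize(p[230:380,200:400],(800,600),interpolation=cv2.INTER_CUBIC); save('s1',a)
E
```

```text
[-0.035  0.568  0.531  2.013 -0.451  0.676  2.269] [-0.23078337 -0.20578225  0.88485448] [ 0.48320774 -0.22943662  0.0468973 ]
```

View pics/s1.png

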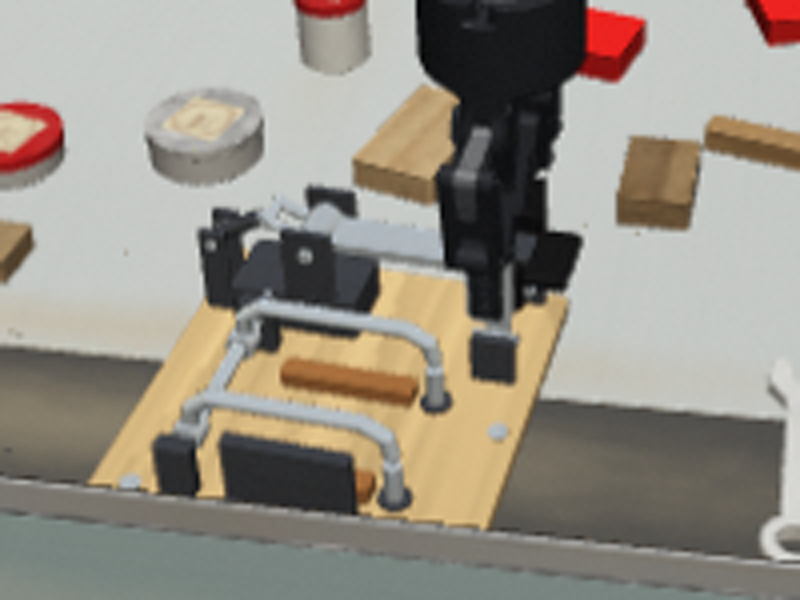

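The fingers straddle the lever and tabs at crop (500,240), clear of the catches. Closing now.

Emit:
{"name": "apply_moves", "arguments": {
  "series": [
    [0.3,0,0,0,0,0,0],
    [0.3,0,0,0,0,0,0],
    [0.3,0,0,0,0,0,0],
    [0.3,0,0,0,0,0,0],
    [0.3,0,0,0,0,0,0],
    [0.3,0,0,0,0,0,0],
    [0.3,0,0,0,0,0,0],
    [0.3,0,0,0,0,0,0]
  ],
  "newtons": 30
}}

```text
time: 3.9
ee_pos: [0.4841, -0.23, 0.0484]
ee_rot: [0.139, 3.137, 0.001]
force: [-1.6, 3.4, 10.3]
finger_gap: 0.0371
finger_force: 33.5
```

Emit:
{"name": "apply_moves", "arguments": {
  "series": [
    [0.3,0.0006,0,-0.006,0,0.095,0],
    [0.3,0.0011,0,-0.012,0,0.191,0],
    [0.3,0.0012,0,-0.018,0,0.286,0],
    [0.3,0.001,0,-0.024,0,0.382,0],
    [0.3,0.0004,0,-0.03,0,0.477,0],
    [0.3,-0.0003,0,-0.036,0,0.573,0],
    [0.3,-0.0015,0,-0.042,0,0.668,0],
    [0.3,-0.0028,0,-0.0476,0,0.764,0],
    [0.3,-0.0045,0,-0.0534,0,0.859,0],
    [0.3,-0.0064,0,-0.059,0,0.955,0],
    [0.3,-0.0064,0,-0.059,0,0.955,0]
  ]
}}

```text
time: 5.0
ee_pos: [0.4885, -0.2304, 0.0949]
ee_rot: [-0.116, -2.636, -0.03]
force: [-2.7, 2.8, 4.7]
finger_gap: 0.0367
finger_force: 33.0
```

```bash
python3 - <<'E'
from h import *
s=arm.get_state(); print(s['qpos'].round(3),s['force'],s['ee_pos']); print(R.from_rotvec(s['ee_rot']).as_matrix().round(3))
p,d=cap('side'); a=cv2.resize(p[200:380,180:420],(800,600),interpolation=cv2.INTER_CUBIC); save('s2',a)
E
```

```text
[-0.086  0.814  0.629  1.555 -0.258  1.383  2.084] [-2.67937206  2.79135567  4.67260138] [ 0.48851456 -0.23042114  0.09485346]
[[-0.873  0.088 -0.48 ]
 [ 0.077  0.996  0.043]
 [ 0.482  0.    -0.876]]
```

View pics/s2.png

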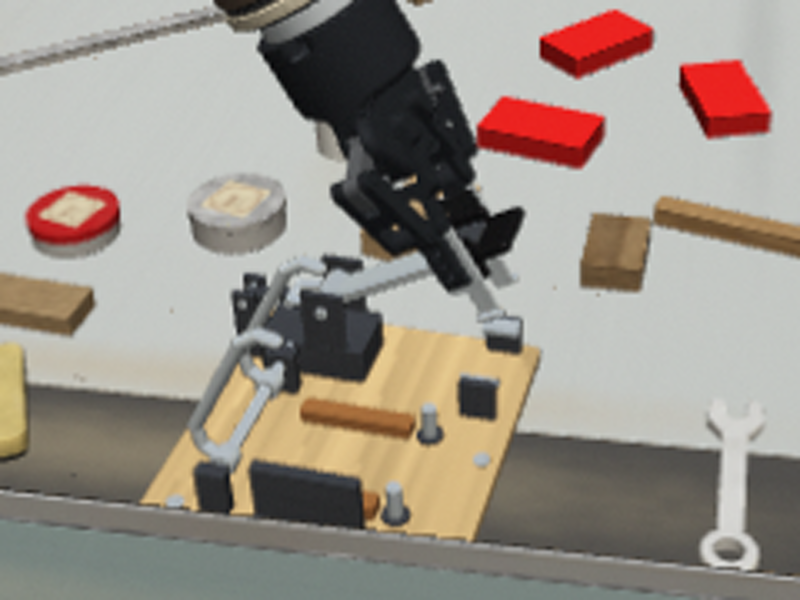

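The lever is up about 0.5 rad and the arches have lifted with it. The arc looks the same in the tool frame, so I repeat it for the rest of the stroke.

Emit:
{"name": "apply_moves", "arguments": {
  "series": [
    [0.3,0.0006,0,-0.006,0,0.095,0],
    [0.3,0.0011,0,-0.012,0,0.191,0],
    [0.3,0.0012,0,-0.018,0,0.286,0],
    [0.3,0.001,0,-0.024,0,0.382,0],
    [0.3,0.0004,0,-0.03,0,0.477,0],
    [0.3,-0.0003,0,-0.036,0,0.573,0],
    [0.3,-0.0015,0,-0.042,0,0.668,0],
    [0.3,-0.0028,0,-0.0476,0,0.764,0],
    [0.3,-0.0045,0,-0.0534,0,0.859,0],
    [0.3,-0.0045,0,-0.0534,0,0.859,0],
    [0.72,-0.0045,0,-0.0534,0,0.859,0],
    [0.72,-0.0045,0,-0.0534,0,0.859,0],
    [0.72,-0.0045,0,-0.0534,0,0.859,0],
    [0.72,-0.0045,0,-0.0534,0,0.859,0]
  ]
}}

```text
time: 6.45
ee_pos: [0.5121, -0.2329, 0.1303]
ee_rot: [-0.097, -2.191, -0.05]
force: [-0.3, 0.0, -0.1]
finger_gap: 0.0614
finger_force: 0.0
```

```bash
python3 - <<'E'
from h import *
s=arm.get_state(); print(s['qpos'].round(3),s['force'],s['ee_pos']); print(R.from_rotvec(s['ee_rot']).as_matrix().round(3))
E
```

```text
[-0.016  1.099  0.619  1.108 -0.17   1.954  2.065] [-0.26053281  0.01834314 -0.11842925] [ 0.51206951 -0.23285976  0.13027123]
[[-0.58   0.088 -0.81 ]
 [ 0.051  0.996  0.072]
 [ 0.813  0.    -0.582]]
```

Emit:
{"name": "apply_moves", "arguments": {
  "series": [
    [0.72,0.02,0,-0.03,0,0,0],
    [0.72,0.06,0,-0.06,0,0,0],
    [0.72,0.11,0,-0.09,0,0,0],
    [0.72,0.16,0,-0.12,0,0,0],
    [0.72,0.16,0,-0.12,0,-0.3,0],
    [0.72,0.16,0,-0.12,0,-0.6,0],
    [0.72,0.16,0,-0.12,0,-0.9,0],
    [0.72,0.16,0,-0.12,0,-0.9,0],
    [0.72,0.16,0,-0.12,0,-0.9,0]
  ]
}}

```text
time: 7.35
ee_pos: [0.5153, -0.233, 0.2917]
ee_rot: [-0.118, -2.662, -0.03]
force: [0.3, 0.1, 0.4]
finger_gap: 0.0613
finger_force: 0.0
```

```bash
python3 - <<'E'
from h import *
s=arm.get_state(); print(s['qpos'].round(3),s['force'],s['ee_pos'])
go([.52,-.3,.28],down(hd:=-.0859),s)
p,d=cap('side'); a=cv2.resize(p[200:380,180:420],(800,600),interpolation=cv2.INTER_CUBIC); save('s3',a)
E
```

```text
[-0.159  0.699  0.834  1.299 -0.254  1.763  2.139] [0.31895926 0.09478283 0.35759668] [ 0.51531794 -0.23301516  0.2916597 ]
shift [-0.0184, -0.0829, 0.0068] turn [0.003, -0.912, -0.005]
```

View pics/s3.png

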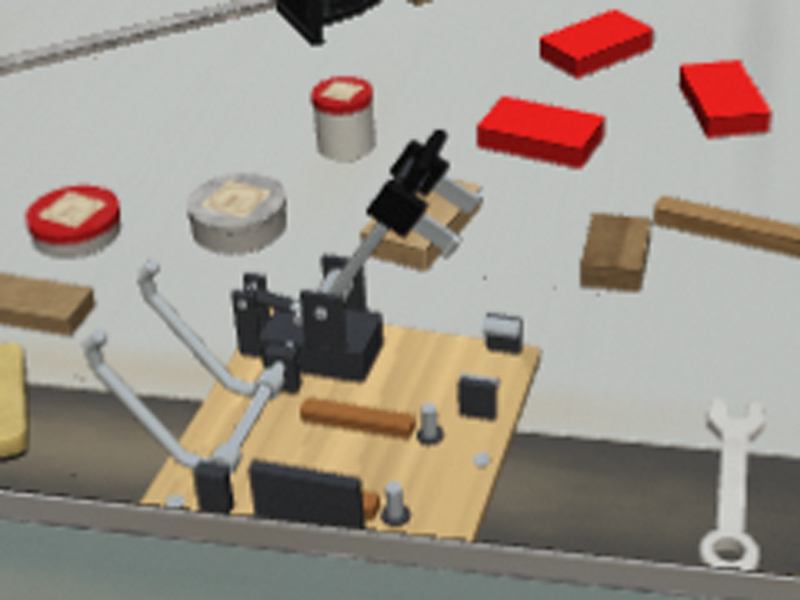

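The lever is fully up at crop (400,190) and the arches lean back open at crop (120,330). Next I level the tool and move toward the block.

Emit:
{"name": "apply_moves", "arguments": {
  "series": [
    [0.85,-0.018,-0.083,0.007,0,-0.3,0],
    [0.85,-0.018,-0.083,0.007,0,-0.6,0],
    [0.85,-0.018,-0.083,0.007,0,-0.91,0],
    [0.85,-0.018,-0.083,0.007,0,-0.91,0],
    [0.85,-0.018,-0.083,0.007,0,-0.91,0]
  ]
}}

```text
time: 7.9
ee_pos: [0.5197, -0.3, 0.2795]
ee_rot: [-0.139, -3.137, -0.002]
force: [-0.1, 1.0, 0.1]
finger_gap: 0.0726
finger_force: 0.0
```

Emit:
{"name": "apply_moves", "arguments": {
  "series": [
    [0.85,0,0,0,0,0,1],
    [0.85,0,0,0,0,0,1],
    [0.85,0,0,0,0,0,1],
    [0.85,0,0,0,0,0,1],
    [0.85,0,0,0,0,0,1]
  ]
}}

```text
time: 8.4
ee_pos: [0.5218, -0.2992, 0.278]
ee_rot: [-0.941, -2.992, 0.003]
force: [0.2, 0.9, 0.1]
finger_gap: 0.0723
finger_force: 0.0
```

Emit:
{"name": "apply_moves", "arguments": {
  "series": [
    [0.85,0,0,0,0,0,1],
    [0.85,0,0,0,0,0,1],
    [0.85,0,0,0,0,0,1],
    [0.85,0,0,0,0,0,1],
    [0.85,0,0,0,0,0,1]
  ]
}}

```text
time: 8.9
ee_pos: [0.5211, -0.2995, 0.2781]
ee_rot: [-1.683, -2.649, 0.004]
force: [0.9, -0.2, 0.8]
finger_gap: 0.0726
finger_force: 0.0
```

Emit:
{"name": "apply_moves", "arguments": {
  "series": [
    [0.85,0,0,0,0,0,1],
    [0.85,0,0,0,0,0,1],
    [0.85,0,0,0,0,0,1],
    [0.85,0,0,0,0,0,1],
    [0.85,0,0,0,0,0,1]
  ]
}}

```text
time: 9.4
ee_pos: [0.5206, -0.2998, 0.2783]
ee_rot: [-2.311, -2.124, 0.004]
force: [0.4, 0.3, -0.3]
finger_gap: 0.0723
finger_force: 0.0
```

```bash
python3 - <<'E'
from h import *
s=arm.get_state(); print(s['qpos'].round(3),s['force'],s['ee_pos'])
p,d=cap('top'); W=cloud('top',d)
w=W[200:275,285:365].reshape(-1,3); q=w[(w[:,2]>.012)&(w[:,2]<.03)]; print(len(q),cv2.minAreaRect((q[:,:2]*1000).astype(np.float32)))
go([.5595,-.395,.15],down(np.radians(-106.3)),s)
E
```

```text
[-0.316  0.609  1.253  1.622 -0.588  1.35   0.935] [ 0.37480331  0.2963246  -0.25431021] [ 0.52062892 -0.29984046  0.2783049 ]
936 ((591.90380859375, -411.970458984375), (90.63453674316406, 136.44723510742188), 62.683868408203125)
shift [-0.1144, 0.059, 0.1602] turn [-0.007, 0.001, 0.382]
```

Emit:
{"name": "apply_moves", "arguments": {
  "series": [
    [0.85,-0.03,0.015,0.04,0,0,0.1],
    [0.85,-0.06,0.03,0.08,0,0,0.2],
    [0.85,-0.09,0.045,0.12,0,0,0.3],
    [0.85,-0.114,0.059,0.16,0,0,0.38],
    [0.85,-0.114,0.059,0.16,0,0,0.38],
    [0.85,-0.114,0.059,0.16,0,0,0.38]
  ]
}}

```text
time: 10.05
ee_pos: [0.5583, -0.3953, 0.15]
ee_rot: [-2.511, -1.883, 0.004]
force: [-0.5, -0.1, 0.6]
finger_gap: 0.0726
finger_force: 0.0
```

```bash
python3 - <<'E'
from h import *
s=arm.get_state(); print(s['qpos'].round(3),s['force'],s['ee_pos'])
go([.5595,-.395,.008],down(np.radians(-106.3)),s)
E
```

```text
[-0.06   0.847  1.118  1.559 -0.787  1.247  0.905] [-0.52010391 -0.1167718   0.61358029] [ 0.55831627 -0.39534713  0.15000264]
shift [0.0009, 0.002, 0.1775] turn [-0.007, 0.001, 0.001]
```

Emit:
{"name": "apply_moves", "arguments": {
  "series": [
    [0.85,0.001,0.002,0.05,0,0,0],
    [0.85,0.001,0.002,0.1,0,0,0],
    [0.85,0.001,0.002,0.14,0,0,0],
    [0.85,0.001,0.002,0.16,0,0,0],
    [0.85,0.001,0.002,0.175,0,0,0],
    [0.85,0.001,0.002,0.182,0,0,0],
    [0.85,0.001,0.002,0.182,0,0,0],
    [0.4,0.001,0.002,0.182,0,0,0],
    [0.4,0.001,0.002,0.182,0,0,0],
    [0.4,0.001,0.002,0.182,0,0,0],
    [0.4,0.001,0.002,0.182,0,0,0],
    [0.4,0.001,0.002,0.182,0,0,0],
    [0.4,0.001,0.002,0.182,0,0,0]
  ],
  "newtons": 30
}}

```text
time: 11.35
ee_pos: [0.5607, -0.3955, 0.0064]
ee_rot: [2.516, 1.88, -0.001]
force: [-0.7, 1.0, 7.1]
finger_gap: 0.0491
finger_force: 32.0
```

Emit:
{"name": "apply_moves", "arguments": {
  "series": [
    [0.4,0,0,-0.03,0,0,0],
    [0.4,0,0,-0.08,0,0,0],
    [0.4,0,0,-0.14,0,0,0],
    [0.4,0,0,-0.2,0,0,0],
    [0.4,0,0,-0.26,0,0,0],
    [0.4,0,0,-0.32,0,0,0],
    [0.4,0,0,-0.36,0,0,0],
    [0.4,0,0,-0.36,0,0,0]
  ]
}}

```text
time: 12.15
ee_pos: [0.561, -0.3972, 0.2988]
ee_rot: [2.512, 1.876, 0.0]
force: [-0.5, -1.1, 0.0]
finger_gap: 0.0492
finger_force: 31.4
```

```bash
python3 - <<'E'
from h import *
s=arm.get_state(); print(s['qpos'].round(3),s['force'],s['ee_pos'],s['finger_gap'])
x,y,th=np.load('hold.npy'); c,n=np.cos(th),np.sin(th)
hp=np.array([x,y])+np.array([[c,-n],[n,c]])@[0,-.006]
print(hp); go([*hp,.29],down(th-np.pi/2),s)
E
```

```text
[-0.069  0.73   1.205  1.361 -0.676  1.487  0.801] [-0.49107633 -1.12311821  0.03880106] [ 0.56098912 -0.39717451  0.29879587] 0.04915251745549898
[ 0.55463174 -0.15775026]
shift [0.2847, -0.0926, 0.0095] turn [0.009, 0.008, -0.386]
```

Emit:
{"name": "apply_moves", "arguments": {
  "series": [
    [0.4,0.05,-0.015,0,0,0,-0.08],
    [0.4,0.1,-0.03,0,0,0,-0.16],
    [0.4,0.15,-0.05,0,0,0,-0.24],
    [0.4,0.2,-0.065,0,0,0,-0.32],
    [0.4,0.25,-0.08,0.005,0.005,0.005,-0.386],
    [0.4,0.285,-0.0925,0.0095,0.009,0.008,-0.386],
    [0.4,0.285,-0.0925,0.0095,0.009,0.008,-0.386],
    [0.4,0.285,-0.0925,0.0095,0.009,0.008,-0.386],
    [0.4,0.285,-0.0925,0.0095,0.009,0.008,-0.386]
  ]
}}

```text
time: 13.05
ee_pos: [0.554, -0.1565, 0.2855]
ee_rot: [-2.31, -2.118, 0.002]
force: [0.2, -0.8, -0.0]
finger_gap: 0.0491
finger_force: 31.4
```

```bash
python3 - <<'E'
from h import *
s=arm.get_state(); print(s['qpos'].round(3),s['force'],s['ee_pos'],s['finger_gap'])
go([.5546,-.1578,.045],down(-.0859-np.pi/2),s)
p,d=cap('side'); q,_=cap('top'); a=np.vstack([cv2.resize(p[140:380,180:420],(400,400)),]); b=cv2.resize(q[170:300,150:280],(400,400)); save('s4',np.hstack([a,b]))
E
```

```text
[-0.607  0.553  1.262  1.67  -0.541  1.333  0.664] [ 0.18569184 -0.77552221 -0.0259702 ] [ 0.5539756  -0.15647366  0.28546888] 0.049056433527913154
shift [-0.0028, 0.0028, 0.3006] turn [-0.012, -0.008, -0.002]
```

View pics/s4.png

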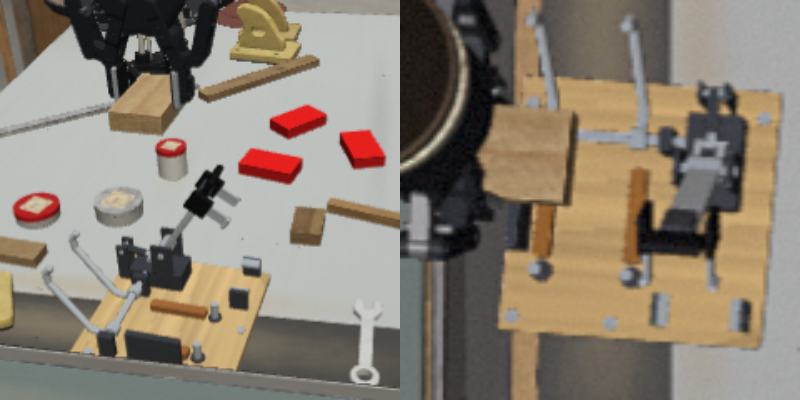

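The block is held level and aligned above the seat: side panel (145,100), top panel (525,155). Lowering.

Emit:
{"name": "apply_moves", "arguments": {
  "series": [
    [0.4,-0.003,0.003,0.04,-0.012,-0.008,0],
    [0.4,-0.003,0.003,0.09,-0.012,-0.008,0],
    [0.4,-0.003,0.003,0.14,-0.012,-0.008,0],
    [0.4,-0.003,0.003,0.19,-0.012,-0.008,0],
    [0.4,-0.003,0.003,0.23,-0.012,-0.008,0],
    [0.4,-0.003,0.003,0.26,-0.012,-0.008,0],
    [0.4,-0.003,0.003,0.28,-0.012,-0.008,0],
    [0.4,-0.003,0.003,0.295,-0.012,-0.008,0],
    [0.4,-0.003,0.003,0.3,-0.012,-0.008,0],
    [0.4,-0.003,0.003,0.3,-0.012,-0.008,0]
  ]
}}

```text
time: 14.15
ee_pos: [0.5553, -0.157, 0.0456]
ee_rot: [-2.314, -2.124, -0.001]
force: [1.1, 0.1, -0.4]
finger_gap: 0.0492
finger_force: 31.4
```

```bash
python3 - <<'E'
from h import *
s=arm.get_state(); print(s['qpos'].round(3),s['force'],s['ee_pos'],s['finger_gap'])
go([.5546,-.1578,.0295],down(-.0859-np.pi/2),s)
E
```

```text
[-0.439  0.788  0.981  1.93  -0.846  0.906  0.895] [ 1.125052    0.12325014 -0.41792602] [ 0.55532961 -0.15700141  0.04556838] 0.04915160117778469
shift [-0.0011, -0.0008, 0.0201] turn [0.001, -0.001, 0.001]
```

Emit:
{"name": "apply_moves", "arguments": {
  "series": [
    [0.4,0,-0.0008,0.008,0,0,0],
    [0.4,0,-0.0008,0.015,0,0,0],
    [0.4,0,-0.0008,0.019,0,0,0],
    [0.4,0,-0.0008,0.021,0,0,0],
    [0.4,0,-0.0008,0.021,0,0,0]
  ]
}}

```text
time: 14.65
ee_pos: [0.5545, -0.1566, 0.0286]
ee_rot: [-2.314, -2.124, -0.001]
force: [-0.5, -0.2, 0.3]
finger_gap: 0.0493
finger_force: 31.4
```

Emit:
{"name": "apply_moves", "arguments": {
  "series": [
    [0.4,0.002,0,0.0006,0,0,0],
    [0.4,0.004,0,0.0006,0,0,0],
    [0.4,0.006,0,0.0006,0,0,0],
    [0.4,0.007,0,0.0006,0,0,0],
    [0.4,0.007,0,0.0006,0,0,0]
  ]
}}

```text
time: 15.15
ee_pos: [0.5553, -0.1511, 0.0284]
ee_rot: [2.314, 2.125, 0.001]
force: [-0.9, -1.7, 3.8]
finger_gap: 0.0488
finger_force: 31.9
```

Emit:
{"name": "apply_moves", "arguments": {
  "series": [
    [0.4,0.001,0,0,0,0,0],
    [0.4,0.002,0,0,0,0,0],
    [0.4,0.003,0,0,0,0,0],
    [0.4,0.003,0,0,0,0,0]
  ]
}}

```text
time: 15.55
ee_pos: [0.5553, -0.1496, 0.0283]
ee_rot: [2.314, 2.123, -0.001]
force: [-0.3, -5.3, 4.6]
finger_gap: 0.0488
finger_force: 31.9
```

Emit:
{"name": "apply_moves", "arguments": {
  "series": [
    [0.4,0.001,0,0,0,0,0],
    [0.4,0.002,0,0,0,0,0],
    [0.4,0.002,0,0,0,0,0]
  ]
}}

```text
time: 15.85
ee_pos: [0.5552, -0.1496, 0.0284]
ee_rot: [2.314, 2.12, -0.003]
force: [-0.4, -9.2, 1.9]
finger_gap: 0.0493
finger_force: 31.6
```

The block is butted: the force rises with no further motion. Opening slightly, then straight up.

Emit:
{"name": "apply_moves", "arguments": {
  "series": [
    [0.4,-0.0015,0,0,0,0,0],
    [0.68,-0.0015,0,0,0,0,0],
    [0.68,-0.0015,0,0,0,0,0],
    [0.68,-0.0015,0,0,0,0,0],
    [0.68,-0.0015,0,0,0,0,0],
    [0.68,-0.0015,0,-0.01,0,0,0],
    [0.68,-0.0015,0,-0.03,0,0,0],
    [0.68,-0.0015,0,-0.07,0,0,0],
    [0.68,-0.0015,0,-0.13,0,0,0],
    [0.68,-0.0015,0,-0.19,0,0,0],
    [0.68,-0.0015,0,-0.25,0,0,0],
    [0.68,-0.0015,0,-0.3,0,0,0],
    [0.68,-0.0015,0,-0.3,0,0,0]
  ]
}}

```text
time: 17.15
ee_pos: [0.5568, -0.1507, 0.2746]
ee_rot: [2.31, 2.119, 0.008]
force: [0.2, -1.1, 0.9]
finger_gap: 0.0578
finger_force: 0.0
```

```bash
python3 - <<'E'
from h import *
s=arm.get_state(); print(s['qpos'].round(3),s['force'],s['ee_pos'],s['finger_gap'])
p,d=cap('side'); a=cv2.resize(p[200:380,180:420],(800,600),interpolation=cv2.INTER_CUBIC); save('s5',a)
W=cloud('side',d); x,y,th=np.load('hold.npy'); c,n=np.cos(th),np.sin(th)
w=W.reshape(-1,3); w=w[~np.isnan(w[:,0])]; h=(w[:,:2]-[x,y])@np.array([[c,-n],[n,c]]); m=(abs(h[:,0])<.036)&(abs(h[:,1])<.052)&(abs(w[:,2]-.0425)<.004)
q=h[m]; print(m.sum(),cv2.minAreaRect((q*1000).astype(np.float32)),np.median(w[m,2]),np.percentile(q,[2,98],axis=0))
E
```

```text
[-0.62   0.546  1.246  1.697 -0.542  1.288  0.651] [ 0.1542895  -1.11953851  0.85602812] [ 0.55681479 -0.15068668  0.27463424] 0.05779494486108662
873 ((1.9072418212890625, 5.043914794921875), (93.88412475585938, 60.4937858581543), 89.96533203125) 0.04095749503250257 [[-0.02448547 -0.03824339]
 [ 0.02482935  0.0516246 ]]
```

View pics/s5.png

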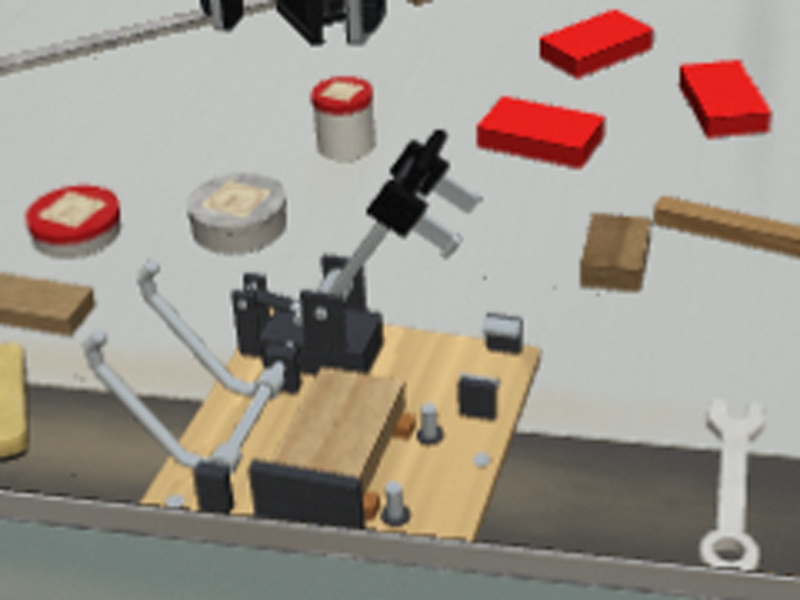

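The block sits on the ribs, centred at x ±24.6 mm, with its end on the stop at crop (305,490). The arches are still open. I close the fingers and turn back so I can press the tip pad.

Emit:
{"name": "apply_moves", "arguments": {
  "series": [
    [0,-0.03,-0.02,-0.04,0,0,-1],
    [0,-0.03,-0.02,-0.04,0,0,-1],
    [0,-0.03,-0.02,-0.04,0,0,-1],
    [0,-0.03,-0.02,-0.04,0,0,-1],
    [0,-0.03,-0.02,-0.04,0,0,-1]
  ]
}}

```text
time: 17.7
ee_pos: [0.5365, -0.1708, 0.2998]
ee_rot: [-1.684, -2.651, -0.001]
force: [-1.2, -0.2, -0.1]
finger_gap: -0.0001
finger_force: 0.0
```

Emit:
{"name": "apply_moves", "arguments": {
  "series": [
    [0,0,0,0,0,0,-1],
    [0,0,0,0,0,0,-1],
    [0,0,0,0,0,0,-1],
    [0,0,0,0,0,0,-1],
    [0,0,0,0,0,0,-1]
  ]
}}

```text
time: 18.2
ee_pos: [0.5367, -0.1709, 0.2997]
ee_rot: [-0.944, -2.995, -0.001]
force: [-0.2, -0.7, 0.2]
finger_gap: 0.0001
finger_force: 0.0
```

Emit:
{"name": "apply_moves", "arguments": {
  "series": [
    [0,0,0,0,0,0,-1],
    [0,0,0,0,0,0,-1],
    [0,0,0,0,0,0,-1],
    [0,0,0,0,0,0,-1],
    [0,0,0,0,0,0,-1]
  ]
}}

```text
time: 18.7
ee_pos: [0.5369, -0.1709, 0.2997]
ee_rot: [-0.138, -3.138, -0.001]
force: [-0.1, -0.5, 0.2]
finger_gap: 0.0002
finger_force: 0.0
```

```bash
cat >> h.py <<'E'
def lever(a,tilt,off,L=.119):
    x,y,th=np.load('hold.npy'); c,n=np.cos(th),np.sin(th); k=.007+off
    hx,hz=.03-L*np.cos(a)+k*np.sin(a), .062+L*np.sin(a)+k*np.cos(a)
    return np.array([x+c*hx+n*.085, y+n*hx-c*.085, hz]), down(th,tilt)
E
python3 - <<'E'
from h import *
s=arm.get_state(); print(s['qpos'].round(3),s['force'],s['ee_pos'],s['finger_gap'])
for o,t in((.06,.4),(.03,.8)): P=lever(1,t,o); print(P[0]); go(*P,s)
E
```

```text
[-0.391  0.344  0.833  1.668 -0.266  1.249  1.982] [-0.07139706 -0.50266681  0.17520536] [ 0.53689127 -0.17090258  0.29971996] 0.00017971521283535687
[ 0.56985609 -0.23835335  0.1983353 ]
shift [-0.0486, -0.0804, 0.1266] turn [0.002, 0.762, -0.004]
[ 0.54470502 -0.23618784  0.18212623]
shift [-0.0171, -0.0805, 0.1469] turn [0.003, 1.526, -0.004]
```

Emit:
{"name": "apply_moves", "arguments": {
  "series": [
    [0,-0.05,-0.08,0.03,0,0.2,0],
    [0,-0.05,-0.08,0.05,0,0.45,0],
    [0,-0.05,-0.08,0.08,0,0.7,0],
    [0,-0.05,-0.08,0.08,0,0.95,0],
    [0,-0.05,-0.08,0.08,0,0.95,0],
    [0,-0.05,-0.08,0.08,0,0.95,0]
  ]
}}

```text
time: 19.3
ee_pos: [0.5719, -0.2384, 0.2345]
ee_rot: [-0.117, -2.641, -0.026]
force: [-0.5, -0.5, 0.9]
finger_gap: -0.0
finger_force: 0.0
```

```bash
python3 - <<'E'
from h import *
s=arm.get_state(); print(s['qpos'].round(3),s['ee_pos'])
go(*lever(1,.8,.025),s)
E
```

```text
[-0.096  0.836  0.77   1.173 -0.306  1.768  2.102] [ 0.57189703 -0.23835614  0.23448888]
shift [0.0017, -0.0001, 0.0793] turn [-0.002, 0.576, -0.006]
```

Emit:
{"name": "apply_moves", "arguments": {
  "series": [
    [0,0.001,0,0.03,0,0.13,0],
    [0,0.0015,0,0.055,0,0.26,0],
    [0,0.002,0,0.079,0,0.38,0],
    [0,0.002,0,0.079,0,0.38,0],
    [0,0.002,0,0.079,0,0.38,0]
  ]
}}

```text
time: 19.8
ee_pos: [0.5405, -0.2356, 0.1831]
ee_rot: [-0.106, -2.448, -0.037]
force: [0.4, 0.0, 1.6]
finger_gap: 0.0001
finger_force: 0.0
```

```bash
python3 - <<'E'
from h import *
s=arm.get_state(); print(s['qpos'].round(3),s['ee_pos'],s['force'])
for a in (1,.9,.8,.7,.6,.5,.45,.4,.35,.3): print(a,end=' '); go(*lever(a,.7*a,-.002 if a<1 else .001),s)
E
```

```text
[-0.081  0.952  0.748  1.175 -0.268  1.833  2.115] [ 0.54046239 -0.23561144  0.18312273] [0.39006332 0.01468798 1.57445447]
1 shift [0.0061, -0.0003, 0.0321] turn [-0.001, 0.016, -0.002]
0.9 shift [0.0116, -0.0002, 0.0499] turn [-0.001, -0.118, -0.002]
0.8 shift [0.0146, -0.0002, 0.0645] turn [-0.001, -0.251, -0.002]
0.7 shift [0.0161, -0.0002, 0.0793] turn [-0.001, -0.385, -0.002]
0.6 shift [0.0161, -0.0002, 0.0942] turn [-0.001, -0.519, -0.002]
0.5 shift [0.0146, -0.0002, 0.109] turn [-0.001, -0.653, -0.002]
0.45 shift [0.0133, -0.0002, 0.1163] turn [-0.002, -0.719, -0.002]
0.4 shift [0.0117, -0.0002, 0.1235] turn [-0.002, -0.786, -0.002]
0.35 shift [0.0096, -0.0002, 0.1307] turn [-0.002, -0.853, -0.002]
0.3 shift [0.0073, -0.0002, 0.1378] turn [-0.002, -0.92, -0.002]
```

Emit:
{"name": "apply_moves", "arguments": {
  "series": [
    [0,0.003,0,0.016,0,0.01,0],
    [0,0.006,0,0.032,0,0,0],
    [0,0.009,0,0.041,0,-0.06,0],
    [0,0.0116,0,0.05,0,-0.12,0],
    [0,0.013,0,0.057,0,-0.185,0],
    [0,0.0146,0,0.0645,0,-0.25,0],
    [0,0.0154,0,0.072,0,-0.32,0],
    [0,0.0161,0,0.0793,0,-0.385,0],
    [0,0.0161,0,0.087,0,-0.45,0],
    [0,0.0161,0,0.0942,0,-0.52,0]
  ]
}}

```text
time: 20.8
ee_pos: [0.4838, -0.231, 0.1344]
ee_rot: [-0.118, -2.725, -0.024]
force: [2.0, 0.5, 0.7]
finger_gap: 0.0001
finger_force: 0.7
```

```bash
python3 - <<'E'
from h import *
s=arm.get_state(); print(s['qpos'].round(3),s['ee_pos'],s['force'])
p,d=cap('side'); a=cv2.resize(p[200:380,180:420],(800,600),interpolation=cv2.INTER_CUBIC); save('s6',a)
for a in (.5,.4,.3,.2,.1,.0): print(a,end=' '); go(*lever(a,.7*a,-.002),s)
E
```

```text
[-0.166  0.74   0.765  1.617 -0.312  1.358  2.161] [ 0.48382483 -0.23099852  0.13442918] [2.02714509 0.47016401 0.67106735]
0.5 shift [0.0034, 0.0001, 0.0165] turn [-0.0, -0.123, -0.001]
0.4 shift [0.0045, 0.0001, 0.0313] turn [-0.0, -0.257, -0.001]
0.3 shift [0.0042, 0.0001, 0.0462] turn [-0.001, -0.39, -0.001]
0.2 shift [0.0024, 0.0001, 0.061] turn [-0.001, -0.524, -0.001]
0.1 shift [-0.0009, 0.0001, 0.0755] turn [-0.001, -0.658, -0.001]
0.0 shift [-0.0056, 0.0001, 0.0896] turn [-0.001, -0.791, -0.001]
```

View pics/s6.png

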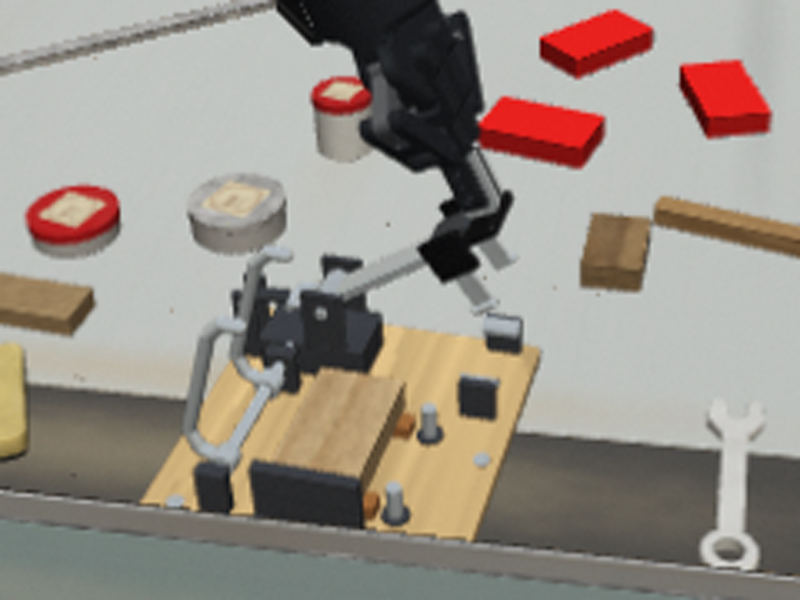

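The fingertips are on the pad at crop (490,205). The lever is about 0.6 down and the arches are coming over. Continuing.

Emit:
{"name": "apply_moves", "arguments": {
  "series": [
    [0,0.002,0,0.008,0,-0.06,0],
    [0,0.0034,0,0.0165,0,-0.12,0],
    [0,0.004,0,0.024,0,-0.19,0],
    [0,0.0045,0,0.031,0,-0.257,0],
    [0,0.0044,0,0.039,0,-0.32,0],
    [0,0.0042,0,0.046,0,-0.39,0],
    [0,0.0034,0,0.0535,0,-0.46,0],
    [0,0.0024,0,0.061,0,-0.52,0],
    [0,0.001,0,0.068,0,-0.59,0],
    [0,-0.0009,0,0.0755,0,-0.66,0],
    [0,-0.0009,0,0.0755,0,-0.66,0]
  ]
}}

```text
time: 21.95
ee_pos: [0.4597, -0.2294, 0.0795]
ee_rot: [-0.135, -3.069, -0.005]
force: [-0.4, 1.0, 12.3]
finger_gap: 0.0
finger_force: 6.2
```

```bash
python3 - <<'E'
from h import *
s=arm.get_state(); print(s['ee_pos'],s['force'])
for a,o in ((.05,-.002),(.0,-.001),(0,-.004)): print(a,end=' '); P=lever(a,0,o); print(P[0]); go(*P,s)
E
```

```text
[ 0.45974836 -0.22939133  0.07946756] [-0.38955655  1.02461869 12.33129227]
0.05 [ 0.45958012 -0.22885859  0.07294127]
shift [-0.0003, 0.0006, 0.0082] turn [0.001, -0.134, -0.004]
0.0 [ 0.45918298 -0.22882439  0.068     ]
shift [-0.0002, 0.0006, 0.0144] turn [0.001, -0.134, -0.004]
0 [ 0.45918298 -0.22882439  0.065     ]
shift [-0.0005, 0.0006, 0.0181] turn [0.001, -0.134, -0.004]
```

Emit:
{"name": "apply_moves", "arguments": {
  "series": [
    [0,0,0,0.004,0,-0.07,0],
    [0,0,0,0.008,0,-0.13,0],
    [0,0,0,0.012,0,-0.13,0],
    [0,0,0,0.015,0,-0.13,0],
    [0,0,0,0.018,0,-0.13,0],
    [0,0,0,0.018,0,-0.13,0]
  ]
}}

```text
time: 22.55
ee_pos: [0.4578, -0.2294, 0.0672]
ee_rot: [-0.138, -3.133, -0.006]
force: [-19.2, 11.0, 74.3]
finger_gap: -0.0001
finger_force: 37.1
```

It's home against the stop at z 0.067. Backing off.

Emit:
{"name": "apply_moves", "arguments": {
  "series": [
    [0,0,0,-0.006,0,0,0],
    [0,0,0,-0.02,0,0,0],
    [0,0,0,-0.06,0,0,0],
    [0,0,0,-0.12,0,0,0],
    [0,0,0,-0.18,0,0,0],
    [0,0,0,-0.24,0,0,0],
    [0,0,0,-0.28,0,0,0]
  ]
}}

```text
time: 23.25
ee_pos: [0.4598, -0.2295, 0.2902]
ee_rot: [-0.136, -3.132, 0.0]
force: [0.7, -0.2, 0.1]
finger_gap: -0.0002
finger_force: 0.0
```

```bash
python3 - <<'E'
from h import *
s=arm.get_state(); print(s['ee_pos'],s['force'])
p,d=cap('side'); a=cv2.resize(p[230:380,200:400],(800,600),interpolation=cv2.INTER_CUBIC); save('s7',a)
W=cloud('side',d); x,y,th=np.load('hold.npy'); c,n=np.cos(th),np.sin(th)
w=W.reshape(-1,3); w=w[~np.isnan(w[:,0])]; h=(w[:,:2]-[x,y])@np.array([[c,-n],[n,c]])
def band(x0,x1,y0,y1,z0,z1):
    m=(h[:,0]>x0)&(h[:,0]<x1)&(h[:,1]>y0)&(h[:,1]<y1)&(w[:,2]>z0)&(w[:,2]<z1); return m
for hx in (-.08,-.03,-.01): m=band(hx-.012,hx+.012,-.094,-.076,.05,.12); print('lever',hx,m.sum(),np.percentile(w[m,2],[10,50,90]).round(4))
m=band(-.077,-.053,-.125,-.05,.047,.09); print('tabs y',np.percentile(h[m,1],[0,3,50,97,100]).round(4))
m=band(-.03,.03,-.04,.045,.036,.048); print('block',np.percentile(h[m],[2,98],axis=0).round(4))
E
```

```text
[ 0.45983833 -0.22953419  0.29022581] [ 0.71805191 -0.18604254  0.0558074 ]
lever -0.08 72 [0.0669 0.0683 0.0713]
lever -0.03 65 [0.063  0.0645 0.0657]
lever -0.01 67 [0.063  0.0644 0.0656]
tabs y [-0.1073 -0.104  -0.0724 -0.0573 -0.0554]
block [[-0.0246 -0.0378]
 [ 0.0242  0.0383]]
```

View pics/s7.png

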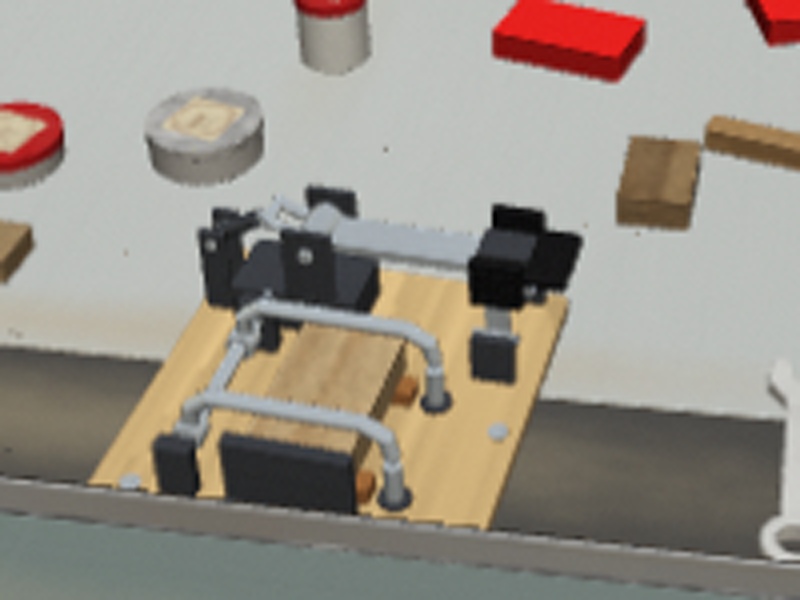

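The lever is level, with its top at 64.4 mm at both sampled points. The arches rest on the posts over the block, the tabs are out, and the bystanders look undisturbed. Handing in.

```bash
python3 -c "
from h import *
print(arm.finish_job())"
```

```text
the job is handed in; nothing more can be done
None
```

I locked the larger wooden block in the holder and handed the job in at about 23 s: lever level and home, tabs out, arches shut over the block, bystanders undisturbed in the last side view; the final press peaked at about 74 N at the wrist (limit 120 N).

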